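# Take out the dust extractor's filter and hold it to the light

### The arm

A 6-joint arm with a two-finger parallel gripper is mounted at the origin on a cart in front of the work surface, level with it; the furniture and walls round the work are solid. World frame = base frame: x ahead of the robot, y to its left, z up, the work surface at z = 0. Lengths are in mm, angles in rad, forces in N, time in s.
With the tool pointing down it reaches from about 225 to 725 mm from the base axis. Payload 3.1 kg.
Tool frame: the origin (TCP) lies between the finger pads; the fingertips stand 8 mm ahead of it and the grasp point (between the pads) lies 11 mm behind it; z points along the fingers, y is the line along which they close (so a half turn about z gives the same grasp; the last joint's range is limited). The gripper opens to 85 mm and grips with 20 to 120 N. Pads are 22 mm wide; open, the fingers measure 114 mm over their backs; the gripper's body (76 mm by 85 mm) begins 54 mm behind the grasp point. The pads swing forward as they close: fully open they stand 13 mm farther back than shut.
Start: joints at [1.038, 0.048, 0.099, 1.622, 0, 1.443], TCP at [206.769, 482.56, 239.312] pointing down, gripper open.
Joint ranges: [-2.91, 2.91], [-0.99, 1.94], [-1.21, 1.42], [-2.12, 2.29], [-1.49, 1.47], [-3.14, 3.14]. Speed limits (rad/s): [2.79, 2.79, 3.14, 3.14, 3.14, 3.14].

### API

Orientations are given as a 3x3 rotation matrix whose columns are the frame's x, y, z axes.
In Python, from station import observe, viewer, ticket gives the robot as it stands. The module is installed in compiled form; this text tells all that it offers.
- The arm moves only by the tool arm_command, never from a script. Its argument "motion" is a list of rows, each an object of numbers: "tx", "ty", "tz": the shift along the tool's x, y, z in units of 40 mm (1.0 is 40 mm); "wx", "wy", "wz": the turn, a rotation vector about the tool's x, y, z in units of 6 degrees (1.0 is 6 degrees); "fingers": the finger opening in mm, from 0 to 85.4. In form: [{"tx": .., "ty": .., "tz": .., "wx": .., "wy": .., "wz": .., "fingers": ..}, ...]. A call has 1 to 10 rows; each row shifts and turns the commanded pose from where the row before left it, along the tool's axes as they then stand; what a row does not reach is not made up. A row lasts 1/10 s, in which the tool goes at most 50 mm and 8.59 degrees, less where a joint would pass 70% of its speed; a pose out of reach is approached as far as the arm can. A call is refused whole if a number of a shift passes 1 or a number of a turn 1, either way. A call with a gripper value outside its range is refused whole. The fingers move at their own pace and stop on an object; "grip_force" is the grip in N (left out, the last holds). Time passes only in rows, so rows that do not move let the fingers close. It gives the time, the measured TCP pose, the force, the opening and the grip force at its end, in the units of the state.
- observe(): the state, without advancing time (a new reading comes with each control period).
- viewer.read_camera(name): name is "scene" or "top"; returns a dict with "img" (400x640x3 uint8, red, green, blue), "vfov" (degrees; the focal length in pixels is half the picture's height over the tangent of half this angle, whatever the lens; pixels are square), "cx", "cy" (the principal point, pixels), "cam_to_world" (4x4, takes a point from camera to world coordinates). Camera axes: x right, y down, z forward; pixel columns grow to the right and rows downward; lengths in mm; the calibration is good to about 2 mm. A picture is of the moment at which its call begins. There is no depth.
- ticket.job_done(): hands the job in; it is judged then, once.
Trained networks look in a picture, given as the dict that the camera call returned (one of the last four; its "shot" number tells which), for a name from the list of things; names that differ only in an ending like _2 or _b are one class to them, and where a whole thing is asked for, a point or a joint stands for the part that bears it (a point fixed in the world has none). Each returns a list of dicts, best first, with "confidence" (0 to 1); they miss things now and then, are a little off and sometimes report something else, mostly with a low value. They report only what shows in the picture. A call takes as long as a camera call.
- viewer.spot_in(picture, thing): "at" ([x, y, z] in mm, in world coordinates, good to about 4 mm: the middle of the surface that is visible of it).
- viewer.regions_of(picture, thing): "region" (400x640 bool, what is visible of it).
- viewer.pinpoint(picture, thing): "at" ([x, y, z] in mm, in world coordinates, good to about 4 mm: a listed point, or the origin of a listed thing).
The state is a dict: "t": time; "joints": joint angles; "joint_vel": joint speeds; "joint_torque": joint torques, N m; "tcp_pos": TCP position; "orientation": TCP orientation; "force": force on the tool from outside, world axes, zero at the start; "moment": the same for the moment, N m; "gripper_width": finger opening in mm; "gripper_force": force on a finger pad.
Only numpy, scipy, OpenCV 4.12 (cv2) and the standard library are available. Lean on these libraries where they do the work, as an engineer would, in place of code of your own. Each camera call takes 0.05 s, during which the arm holds its last target. There are 200 camera calls.

### The job

Check the filter of the small dust extractor on the bench: press the release pedal at its foot down to the stop so that the cover flap springs ajar, swing the flap up and back until it stays open, and draw the filter cassette straight up out of its slot by its tab. Then hold the cassette upright and square in front of the middle of the lit viewing panel, about 5 cm from the lit face, and finish there while still holding it still in the gripper, with the cassette touching nothing else. Leave the flap open and the other things on the bench where they are.

Things in the scene. Friction and masses are not known exactly. Their poses are not given: they have to be found in the camera images.
- extractor: Dust extractor, fixed: 140 mm deep (x), 211 wide (y). Origin on the bench under its middle; x to its rear, y to its left, z up; front face (robot side) at x = -65 mm. Left part (y -13 to 105) is the filter chamber, 130 mm high, under the flap; right part is the fan section, 98 high, round grille on top. Latch arm with hook: at y = 3, up to 17 mm before the front face, top 142 mm high.
- release_pedal (a joint): Spring pedal at the extractor's front foot, right side: 0 = up, 0.22 rad = pressed down to its stop. Hinged 79 mm before the extractor's origin, 30 mm above the bench. Takes 5 N to start, 10 N at the stop; springs back. It carries the latch hook of the flap: past 0.06 rad the flap is freed, springs ajar by itself and stays ajar when the pedal is let go.
- pedal_pad (a point): Middle of the top of the pedal's ribbed rubber pad (46 x 44 mm, level at rest), 52 mm in front of the pedal's hinge, 47 mm above the bench at rest; sinks about 11 mm to the stop. Moves with the pedal.
- cover_flap (a joint): Opening angle of the cover flap: 0 = shut and latched, about 0.36 rad = sprung ajar, 1.57 = upright, 1.85 = stop, leaning back. Flap 122 mm from hinge to front lip, 118 wide, 5 thick, 0.12 kg. Let go before upright it falls back to ajar; let go at 1.65 or more it leans back on its stop and stays.
- flap_hinge (a point): Point on the flap's hinge axis, in line with the middle of the handle bar; fixed to the extractor, with its axes. The hinge axis runs along y, 130 mm above the bench, near the rear; the flap swings up and to the rear (+x).
- flap_bar (a point): Middle of the flap's handle: round steel bar 10 mm thick, 55 mm long along y, parallel to the hinge, held by two legs 38 mm before the flap's lip (33 mm free between bar and lip). 160 mm from the hinge axis and, flap shut, 7 mm above it. Moves with the flap; being round, it turns between jaws that close across it.
- filter: Filter cassette, loose, 0.1 kg: frame 14 (x) x 92 (y) x 72 mm high, pleated paper; on top, in the middle, a pull tab 14 thick, 36 wide, 30 high. Origin: middle of underside. Starts upright in its slot, hidden under the flap, axes as the extractor's, 63 mm before the hinge; 1.5 mm play between rails, goes straight up 115 mm to be clear. Chamber walls 43 (front), 59 mm (rear) from its mid-plane.
- filter_tab (a point): Middle of the pull tab, 88 mm above the cassette's underside and 14 mm below the top of the tab: grip here across its 14 mm thickness (x). In the slot it lies 26 mm below the chamber's rim.
- filter_centre (a point): Middle of the cassette's frame, 36 mm above its underside and 52 mm below filter_tab.
- panel_face (a point): Middle of the lit white face (138 x 118 mm) of the upright viewing panel, 115 mm above the bench. -x points out of the lit face, y along the face, z up. Panel 156 mm wide, from 47 to 183 mm above the bench, fixed.
- petri_dish: Bystander, leave it where it is: round glass dish with lid, 90 mm across and 18 mm high. Origin: middle of its underside.
- tweezers: Bystander, leave it where it is: steel tweezers lying flat, 128 mm long. Origin: middle of its underside.
- lens_tissue: Bystander, leave it where it is: flat booklet 76 x 101 x 10 mm. Origin: middle of its underside.
- powder_jar: Bystander, leave it where it is: white plastic jar, 60 mm across and 60 mm high, behind the gap between extractor and viewing panel. Origin: middle of its underside.
- wash_bottle: Bystander, leave it where it is: soft white wash bottle with bent spout, 176 mm high. Origin: middle of its underside.
- slide_box: Bystander, leave it where it is: carton 31 x 81 x 52 mm. Origin: middle of its underside.
- screwdriver: Bystander, leave it where it is: small screwdriver lying flat, 150 mm long, in front of the extractor. Origin: middle of its underside.
- light_panel: The viewing panel with its foot, fixed to the bench. Origin: on the bench under the panel; axes as panel_face (-x out of the lit face). Foot 76 x 110 mm, mostly behind the panel.

How it is judged (in metres and radians):
On the way, in this order (a step that is already met when the one before it is completed fails the run):
1. the release pedal is pressed down to its stop (value of joint release_pedal above 0.2 rad), for 0.1 s.
2. the cover flap is swung up and past upright (value of joint cover_flap above 1.6 rad), for 0.2 s.
3. the filter cassette is drawn up clear of the extractor, in the gripper (z of filter in the frame of extractor above 0.13 m and contact force between the fingers and filter above 1 N), for 0.1 s.
At the end, for the whole second after the job is handed in: Gripper holds the cassette still, touching no panel or extractor: frame middle 25 to 85 mm in front of the lit face, within 30 mm sideways and in height of its middle, upright and parallel to it within about 12 degrees; flap open past 1.6 rad, pedal back up (x of filter_centre in the frame of panel_face between -0.085 and -0.025 m and y of filter_centre in the frame of panel_face between -0.03 and 0.03 m and z of filter_centre in the frame of panel_face between -0.03 and 0.03 m and angle between the x axis of filter and the x axis of panel_face, either way round below 0.22 rad and angle between filter's own z axis and vertical below 0.22 rad and contact force between the fingers and filter above 1 N and contact force between filter and light_panel below 0.2 N and contact force between filter and extractor below 0.2 N and linear speed of filter below 0.02 m/s and value of joint cover_flap above 1.6 rad and value of joint release_pedal below 0.05 rad); the arm keeps its last pose, push and grip.
It fails at once if a bystander on the bench is pushed more than 3 cm away or knocked over (distance of any of petri_dish, tweezers, lens_tissue, powder_jar, wash_bottle, slide_box, screwdriver from where it was at the start of the episode above 0.03 m or angle between any of powder_jar, wash_bottle, slide_box's own z axis and vertical above 0.6 rad).
It also fails if it takes over 64 s, if anything falls off the work surface, if the arm or the gripper's body presses on something with over 40 N, if the wrist force passes 120 N, or if a joint passes its speed limit or range.

## Working session

There is one attempt and no reset: what is moved stays moved. The work goes in short steps, Python scripts to look and compute and a tool call to move; the robot and the scene stay as the last step left them, time stands still between calls to the robot, and variables do not carry over. Pictures are saved under pics/ and viewed, at most 10 in all, crops included, and the job is handed in when it is done.

Besides the shell and the picture viewer there is one more tool, called as name(argument=value, ...) on one line, values as JSON. arm_command: Moves the arm, as the interface text tells. Its arguments: {"type":"object","properties":{"motion":{"type":"array"},"grip_force":{"type":"number"}},"required":["motion"]}

```bash
mkdir -p pics
cat > h.py <<'E'
import numpy as np, cv2
from station import observe, viewer, ticket
np.set_printoptions(precision=1, suppress=True)
def proj(p,P):
    T=np.linalg.inv(p["cam_to_world"]); q=T[:3,:3]@np.array(P,float)+T[:3,3]
    f=p["img"].shape[0]/2/np.tan(np.radians(p["vfov"])/2)
    return np.array([p["cx"]+f*q[0]/q[2],p["cy"]+f*q[1]/q[2]])
def save(p,n): cv2.imwrite("pics/"+n,cv2.cvtColor(p["img"],cv2.COLOR_RGB2BGR))
E
python3 - <<'E'
from h import *
ps={c:viewer.read_camera(c) for c in("scene","top")}
for c,p in ps.items():
    save(p,c+"0.png"); print(c,p["cam_to_world"][:3,3],p["vfov"])
    for n in "extractor pedal_pad flap_hinge flap_bar panel_face light_panel petri_dish tweezers lens_tissue powder_jar wash_bottle slide_box screwdriver".split():
        r=viewer.pinpoint(p,n)
        print(n,[(np.array(d["at"]),round(d["confidence"],2)) for d in r[:2]])
s=observe();print(s["t"],s["tcp_pos"],np.array(s["orientation"]).round(3).tolist(),s["force"])
E
python3 - <<'E'
import cv2
for n in("scene0","top0"):pass
E
```

```text
scene [-259.3 -799.5  981.3] 44.14781377401033
extractor [(array([582.6, -36.4,  -3.3]), 0.91)]
pedal_pad [(array([446.2, -86.4,  47.6]), 0.69)]
flap_hinge [(array([645. ,  18.6, 130. ]), 0.95)]
flap_bar [(array([480.9,  28.8, 138.5]), 0.72), (array([ 523.9, -339.7,    3.7]), 0.3)]
panel_face [(array([ 519.9, -339.9,  115.5]), 0.83)]
light_panel [(array([ 522.8, -343.7,    3.6]), 0.82), (array([ 387.3, -405.2,   -1.6]), 0.42)]
petri_dish [(array([ 398.9, -272.4,   -0.4]), 0.65), (array([ 523.7, -341.6,    0.9]), 0.51)]
tweezers [(array([642.9,  17. , 128.9]), 0.47), (array([ 390.8, -405.2,   -0.2]), 0.46)]
lens_tissue [(array([ 402.4, -556.3,    2.7]), 0.78)]
powder_jar [(array([ 662.4, -264.1,   -0.5]), 0.55)]
wash_bottle [(array([ 517.5, -609.4,   -3.5]), 0.66)]
slide_box [(array([ 550.6, -515.8,   -1. ]), 0.7), (array([ 517.2, -611.6,   -0.1]), 0.63)]
screwdriver [(array([390.2,   1.9,   1. ]), 0.46), (array([642.3,  20.8, 131.4]), 0.46)]
top [ 468.7 -285.5 1060.9] 57.680540270343684
extractor [(array([578.8, -35.8,  -3.1]), 0.86)]
pedal_pad [(array([448.2, -88. ,  46.9]), 0.87)]
flap_hinge [(array([638.3,  20.6, 128.8]), 0.58)]
flap_bar [(array([480.9,  32. , 135.2]), 0.6)]
panel_face [(array([ 522.1, -336.4,  116.2]), 0.55)]
light_panel [(array([ 526.6, -340.2,    0.5]), 0.98)]
petri_dish [(array([ 400.8, -269. ,    2.8]), 0.57)]
tweezers [(array([ 391.4, -399.7,    1.6]), 0.48), (array([481.8,  30. , 134.8]), 0.16)]
lens_tissue [(array([ 401.4, -558.9,    2.4]), 0.83)]
powder_jar [(array([ 664.7, -261.3,    3.3]), 0.57)]
wash_bottle [(array([ 520.5, -613.9,   -1.8]), 0.91)]
slide_box [(array([ 556.1, -514.9,   -2.2]), 0.9)]
screwdriver [(array([392.6,   0.8,  -1.9]), 0.67)]
1.4 [206.8 482.5 239.3] [[-0.919, 0.394, -0.0], [0.394, 0.919, -0.0], [-0.0, -0.0, -1.0]] [ 1.  -1.   0.2]
```

View pics/scene0.png

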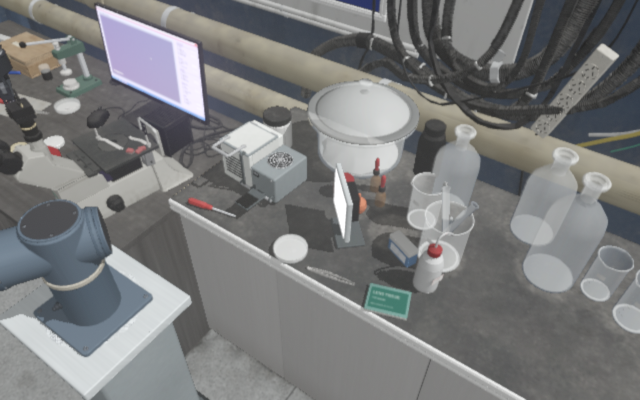

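View pics/top0.png

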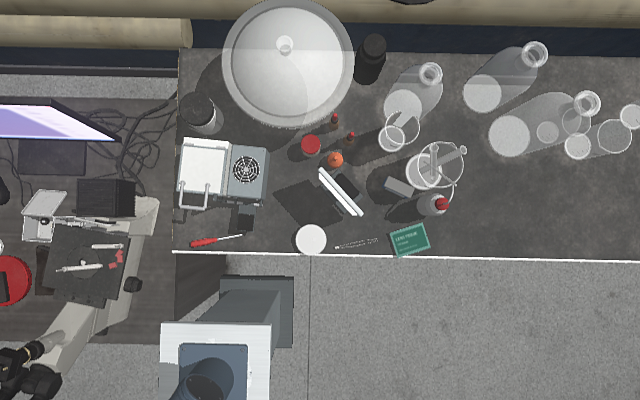

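The scene picture shows the extractor at about (265,160), the lit panel at (343,205) and the arm base lower left. In the top picture the panel runs diagonally from (320,170) to (362,213) and the flap bar is at (190,195). The network points agree with the given sizes: hinge to bar is 161 mm and the extractor yaw is about -0.067.

```bash
cat >> h.py <<'E'
from scipy.spatial.transform import Rotation as Ro
def yawR(a): # tool down, tool y at world angle a
    y=np.array([np.cos(a),np.sin(a),0]); z=np.array([0,0,-1.]); return np.c_[np.cross(y,z),y,z]
def plan(pos,R,n=None,p0=None,R0=None):
    s=observe(); p0=np.array(s["tcp_pos"] if p0 is None else p0); R0=np.array(s["orientation"] if R0 is None else R0)
    w=Ro.from_matrix(R0.T@R).as_rotvec(); d=R0.T@(np.array(pos,float)-p0)
    for k in range(1,60):
        if n and k<n: continue
        r=Ro.from_rotvec(w/k).as_matrix(); S=sum(np.linalg.matrix_power(r,i) for i in range(k))
        t=np.linalg.solve(S,d)/40; u=np.degrees(w)/k/6
        if n or (abs(t).max()<=.98 and abs(u).max()<=.98 and np.linalg.norm(t)<1.2): break
    print("rows",k,"t",t.round(3),"w",u.round(3))
EY=-0.067
EX=np.array([np.cos(EY),np.sin(EY),0]); EYv=np.array([-np.sin(EY),np.cos(EY),0])
E
python3 - <<'E'
from h import *
plan([447,-87,110],yawR(EY))
p=viewer.read_camera("top"); r=viewer.regions_of(p,"light_panel")[0]["region"]
ys,xs=np.where(r); print(xs.min(),xs.max(),ys.min(),ys.max())
g=p["img"].min(axis=2); m=(r&(g>200)).astype(np.uint8)
print(m.sum(),cv2.minAreaRect(cv2.findNonZero(m)))
def draw(im,yaw,c,col,s,o):
    x=np.array([np.cos(yaw),np.sin(yaw),0]);y=np.array([-x[1],x[0],0])
    q=[np.array(c)+a*69*y+np.array([0,0,b*59]) for a,b in((-1,-1),(1,-1),(1,1),(-1,1))]
    pts=np.array([(proj(p,v)-o)*s for v in q]).astype(int); cv2.polylines(im,[pts],True,col,1)
for n in("top","scene"):
    if n=="scene": p=viewer.read_camera(n)
    o=np.array([300,150] if n=="top" else [310,150]); s=6
    im=cv2.resize(cv2.cvtColor(p["img"],cv2.COLOR_RGB2BGR)[o[1]:o[1]+90,o[0]:o[0]+66],None,fx=s,fy=s)
    draw(im,-.82,[521,-338,115],(0,0,255),s,o);draw(im,-.72,[521,-338,115],(0,255,0),s,o)
    if n=="top": A=im
cv2.imwrite("pics/panel.png",np.hstack([A,im]))
E
```

```text
rows 17 t [-1.  -0.2  0.2] w [-0.   0.   0.7]
318 363 167 215
492 ((338.80999755859375, 192.99098205566406), (62.42403793334961, 9.955557823181152), 47.72631072998047)
```

View pics/panel.png

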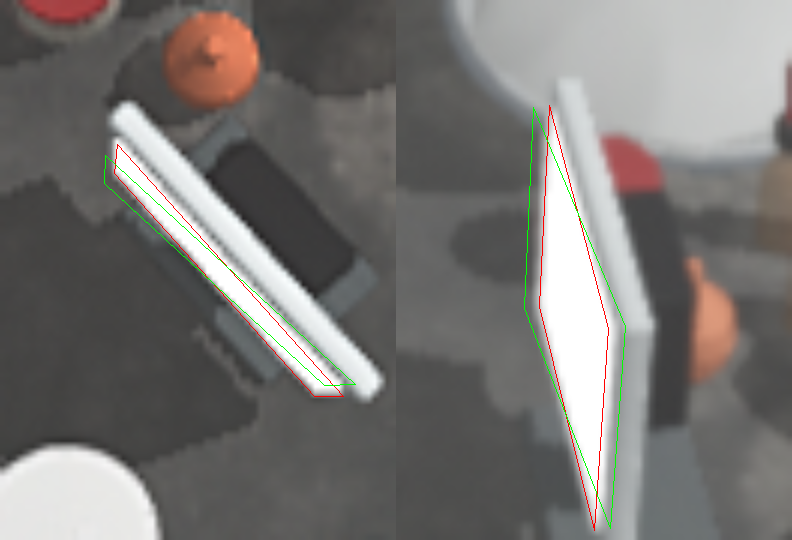

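The red outline (yaw -0.82, centre 521,-338,115) fits the lit face in both views to within about 1 px.

```bash
sed -i 's/t.round(3),"w",u.round(3)/t.round(3).tolist(),"w",u.round(3).tolist()/' h.py
python3 - <<'E'
from h import *
plan([447,-87,110],yawR(EY),20)
E
```

```text
rows 20 t [-0.81, -0.148, 0.162] w [0.0, -0.0, 0.589]
```

arm_command(motion=[{"tx": -0.695, "ty": -0.669, "fingers": 0}, {"tx": -0.695, "ty": -0.669, "fingers": 0}, {"tx": -0.695, "ty": -0.669, "fingers": 0}, {"tx": -0.695, "ty": -0.669, "fingers": 0}, {"tx": -0.695, "ty": -0.669, "fingers": 0}, {"tx": -0.695, "ty": -0.669, "fingers": 0}, {"tx": -0.695, "ty": -0.669, "fingers": 0}, {"tx": -0.695, "ty": -0.669, "fingers": 0}, {"tx": -0.695, "ty": -0.669, "fingers": 0}, {"tx": -0.695, "ty": -0.669, "fingers": 0}])

```text
schema error: expected keys tx, ty, tz, wx, wy, wz, fingers
```

arm_command(motion=[{"tx": -0.695, "ty": -0.669, "fingers": 0}, {"tx": -0.695, "ty": -0.669, "fingers": 0}, {"tx": -0.695, "ty": -0.669, "fingers": 0}, {"tx": -0.695, "ty": -0.669, "fingers": 0}, {"tx": -0.695, "ty": -0.669, "fingers": 0}, {"tx": -0.695, "ty": -0.669, "fingers": 0}, {"wz": 0.98, "fingers": 0}, {"wz": 0.98, "fingers": 0}, {"wz": 0.98, "fingers": 0}, {"wz": 0.98, "fingers": 0}])

```text
schema error: expected keys tx, ty, tz, wx, wy, wz, fingers
```

arm_command(motion=[{"wz": 0.98, "tz": 0.4, "fingers": 0}, {"wz": 0.98, "tz": 0.4, "fingers": 0}, {"wz": 0.98, "tz": 0.4, "fingers": 0}, {"wz": 0.98, "tz": 0.4, "fingers": 0}, {"wz": 0.98, "tz": 0.4, "fingers": 0}, {"wz": 0.98, "tz": 0.4, "fingers": 0}, {"wz": 0.98, "tz": 0.4, "fingers": 0}, {"wz": 0.98, "tz": 0.4, "fingers": 0}, {"fingers": 0}])

```text
schema error: expected keys tx, ty, tz, wx, wy, wz, fingers
```

Run:
```python
from h import *
print(observe()["t"])
plan([447,-87,56],yawR(EY))
plan([447,-87,42],yawR(EY),p0=[447,-87,56],R0=yawR(EY))
```

```text
1.55
rows 17 t [-0.952, -0.18, 0.27] w [0.0, -0.0, 0.693]
rows 1 t [0.0, 0.0, 0.35] w [0.0, 0.0, 0.0]
```

All keys are needed in each row.

arm_command(motion=[{"tx": -0.695, "ty": -0.669, "tz": 0, "wx": 0, "wy": 0, "wz": 0, "fingers": 0}, {"tx": -0.695, "ty": -0.669, "tz": 0, "wx": 0, "wy": 0, "wz": 0, "fingers": 0}, {"tx": -0.695, "ty": -0.669, "tz": 0, "wx": 0, "wy": 0, "wz": 0, "fingers": 0}, {"tx": -0.695, "ty": -0.669, "tz": 0, "wx": 0, "wy": 0, "wz": 0, "fingers": 0}, {"tx": -0.695, "ty": -0.669, "tz": 0, "wx": 0, "wy": 0, "wz": 0, "fingers": 0}, {"tx": -0.695, "ty": -0.669, "tz": 0, "wx": 0, "wy": 0, "wz": 0, "fingers": 0}, {"tx": -0.695, "ty": -0.669, "tz": 0, "wx": 0, "wy": 0, "wz": 0, "fingers": 0}, {"tx": -0.695, "ty": -0.669, "tz": 0, "wx": 0, "wy": 0, "wz": 0, "fingers": 0}, {"tx": -0.695, "ty": -0.669, "tz": 0, "wx": 0, "wy": 0, "wz": 0, "fingers": 0}, {"tx": -0.695, "ty": -0.669, "tz": 0, "wx": 0, "wy": 0, "wz": 0, "fingers": 0}])

```text
t: 2.55
tcp_pos: [357.3, 125.6, 239.5]
orientation: [[-0.919, 0.394, 0.001], [0.394, 0.919, 0.0], [-0.001, 0.001, -1.0]]
force: [0.2, 0.7, 0.7]
gripper_width: 0.5
gripper_force: 0.0
```

arm_command(motion=[{"tx": -0.695, "ty": -0.669, "tz": 0, "wx": 0, "wy": 0, "wz": 0, "fingers": 0}, {"tx": -0.695, "ty": -0.669, "tz": 0, "wx": 0, "wy": 0, "wz": 0, "fingers": 0}, {"tx": -0.695, "ty": -0.669, "tz": 0, "wx": 0, "wy": 0, "wz": 0, "fingers": 0}, {"tx": -0.695, "ty": -0.669, "tz": 0, "wx": 0, "wy": 0, "wz": 0, "fingers": 0}, {"tx": -0.695, "ty": -0.669, "tz": 0, "wx": 0, "wy": 0, "wz": 0, "fingers": 0}, {"tx": -0.695, "ty": -0.669, "tz": 0, "wx": 0, "wy": 0, "wz": 0, "fingers": 0}, {"tx": 0, "ty": 0, "tz": 0, "wx": 0, "wy": 0, "wz": 0.98, "fingers": 0}, {"tx": 0, "ty": 0, "tz": 0, "wx": 0, "wy": 0, "wz": 0.98, "fingers": 0}, {"tx": 0, "ty": 0, "tz": 0, "wx": 0, "wy": 0, "wz": 0.98, "fingers": 0}, {"tx": 0, "ty": 0, "tz": 0, "wx": 0, "wy": 0, "wz": 0.98, "fingers": 0}])

```text
t: 3.55
tcp_pos: [447.0, -86.4, 239.3]
orientation: [[-0.682, 0.731, -0.0], [0.731, 0.682, 0.0], [0.0, -0.0, -1.0]]
force: [0.3, -0.5, -0.0]
gripper_width: -0.2
gripper_force: 0.0
```

arm_command(motion=[{"tx": 0, "ty": 0, "tz": 0.4, "wx": 0, "wy": 0, "wz": 0.98, "fingers": 0}, {"tx": 0, "ty": 0, "tz": 0.4, "wx": 0, "wy": 0, "wz": 0.98, "fingers": 0}, {"tx": 0, "ty": 0, "tz": 0.4, "wx": 0, "wy": 0, "wz": 0.98, "fingers": 0}, {"tx": 0, "ty": 0, "tz": 0.4, "wx": 0, "wy": 0, "wz": 0.98, "fingers": 0}, {"tx": 0, "ty": 0, "tz": 0.4, "wx": 0, "wy": 0, "wz": 0.98, "fingers": 0}, {"tx": 0, "ty": 0, "tz": 0.4, "wx": 0, "wy": 0, "wz": 0.98, "fingers": 0}, {"tx": 0, "ty": 0, "tz": 0.4, "wx": 0, "wy": 0, "wz": 0.98, "fingers": 0}, {"tx": 0, "ty": 0, "tz": 0.4, "wx": 0, "wy": 0, "wz": 0.98, "fingers": 0}, {"tx": 0, "ty": 0, "tz": 0, "wx": 0, "wy": 0, "wz": 0, "fingers": 0}])

```text
t: 4.45
tcp_pos: [445.1, -85.5, 108.8]
orientation: [[0.065, 0.998, -0.005], [0.998, -0.065, 0.002], [0.001, -0.005, -1.0]]
force: [-0.4, 0.2, 0.1]
gripper_width: 0.4
gripper_force: 0.0
```

Run:
```python
from h import *
s=observe();print(s["t"],s["tcp_pos"],s["force"])
plan([447,-87,58],yawR(EY))
```

```text
4.45 [445.1 -85.5 108.8] [-0.4  0.2  0.1]
rows 2 t [-0.018, 0.028, 0.635] w [-0.023, -0.006, 0.008]
```

arm_command(motion=[{"tx": 0, "ty": 0.05, "tz": 0.6, "wx": 0, "wy": 0, "wz": 0, "fingers": 0}, {"tx": 0, "ty": 0, "tz": 0.6, "wx": 0, "wy": 0, "wz": 0, "fingers": 0}, {"tx": 0, "ty": 0, "tz": 0.1, "wx": 0, "wy": 0, "wz": 0, "fingers": 0}, {"tx": 0, "ty": 0, "tz": 0.1, "wx": 0, "wy": 0, "wz": 0, "fingers": 0}, {"tx": 0, "ty": 0, "tz": 0.1, "wx": 0, "wy": 0, "wz": 0, "fingers": 0}, {"tx": 0, "ty": 0, "tz": 0.1, "wx": 0, "wy": 0, "wz": 0, "fingers": 0}, {"tx": 0, "ty": 0, "tz": 0.08, "wx": 0, "wy": 0, "wz": 0, "fingers": 0}, {"tx": 0, "ty": 0, "tz": 0, "wx": 0, "wy": 0, "wz": 0, "fingers": 0}, {"tx": 0, "ty": 0, "tz": 0, "wx": 0, "wy": 0, "wz": 0, "fingers": 0}])

```text
t: 5.35
tcp_pos: [447.3, -86.3, 46.6]
orientation: [[0.065, 0.998, -0.004], [0.998, -0.065, -0.001], [-0.001, -0.004, -1.0]]
force: [-8.9, 0.9, 10.9]
gripper_width: -0.2
gripper_force: 6.3
```

arm_command(motion=[{"tx": 0, "ty": 0, "tz": 0.1, "wx": 0, "wy": 0, "wz": 0, "fingers": 0}, {"tx": 0, "ty": 0, "tz": 0.1, "wx": 0, "wy": 0, "wz": 0, "fingers": 0}, {"tx": 0, "ty": 0, "tz": 0, "wx": 0, "wy": 0, "wz": 0, "fingers": 0}])

```text
t: 5.65
tcp_pos: [447.5, -86.4, 44.3]
orientation: [[0.064, 0.998, -0.003], [0.998, -0.064, -0.001], [-0.002, -0.003, -1.0]]
force: [-21.5, 5.3, 38.2]
gripper_width: -0.0
gripper_force: 21.0
```

arm_command(motion=[{"tx": 0, "ty": 0, "tz": 0, "wx": 0, "wy": 0, "wz": 0, "fingers": 0}, {"tx": 0, "ty": 0, "tz": -0.4, "wx": 0, "wy": 0, "wz": 0, "fingers": 0}, {"tx": 0, "ty": 0, "tz": -0.8, "wx": 0, "wy": 0, "wz": 0, "fingers": 0}, {"tx": 0, "ty": 0, "tz": -1, "wx": 0, "wy": 0, "wz": 0, "fingers": 30}, {"tx": 0, "ty": 0, "tz": -1, "wx": 0, "wy": 0, "wz": 0, "fingers": 36}, {"tx": 0, "ty": 0, "tz": -1, "wx": 0, "wy": 0, "wz": 0, "fingers": 36}, {"tx": 0, "ty": 0, "tz": -1, "wx": 0, "wy": 0, "wz": 0, "fingers": 36}, {"tx": 0, "ty": 0, "tz": 0, "wx": 0, "wy": 0, "wz": 0, "fingers": 36}])

```text
t: 6.45
tcp_pos: [452.6, -87.5, 252.9]
orientation: [[0.065, 0.998, 0.015], [0.998, -0.065, -0.005], [-0.004, 0.015, -1.0]]
force: [0.7, 0.2, 1.2]
gripper_width: 36.3
gripper_force: 0.0
```

Run:
```python
from h import *
for c in("scene","top"):
    p=viewer.read_camera(c)
    for n in("flap_bar","flap_hinge"):
        print(c,n,[(np.array(d["at"]),round(d["confidence"],2)) for d in viewer.pinpoint(p,n)[:2]])
    if c=="scene": save(p,"ajar.png"); cv2.imwrite("pics/ajar.png",cv2.resize(cv2.imread("pics/ajar.png")[90:250,180:380],None,fx=3.5,fy=3.5))
H=np.array([642,19.5,130]); b=H-147.3*EX+[0,0,63]; print("pred bar",b)
```

```text
scene flap_bar []
scene flap_hinge [(array([645. ,  23.1, 128.4]), 0.89)]
top flap_bar [(array([495.1,  26.5, 195.6]), 0.76), (array([ 403. , -268.9,    2.3]), 0.61)]
top flap_hinge [(array([638.3,  20.1, 131.5]), 0.78)]
pred bar [495.   29.4 193. ]
```

View pics/ajar.png

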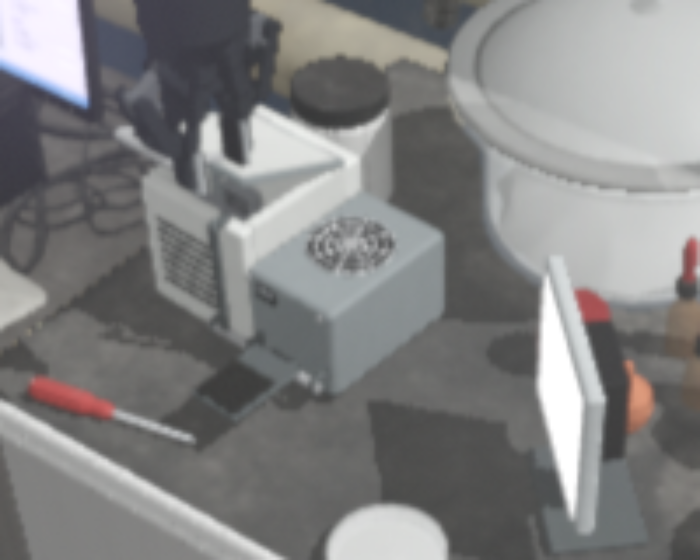

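The flap stands ajar (lip around (240,140) in the crop), and the bar measures (495,27,196), close to the predicted (495,29,193).

Run:
```python
from h import *
plan([492,28.5,240],yawR(EY),5)
plan([492,28.5,185],yawR(EY),4,p0=[492,28.5,240],R0=yawR(EY))
# arc steps after grasp: bar phi .404 -> 1.80
H=np.array([642,19.5,130])
ph=np.linspace(.404,1.83,20); r=160.2
for a,b in zip(ph,ph[1:]):
    print("%.2f ty %.3f tz %.3f"%(b,r*(np.cos(a)-np.cos(b))/40,-r*(np.sin(b)-np.sin(a))/40))
```

```text
rows 5 t [0.586, 0.18, 0.014] w [-0.005, -0.001, 0.003]
rows 4 t [0.0, 0.0, 0.344] w [0.0, 0.0, 0.0]
0.48 ty 0.128 tz -0.272
0.55 ty 0.148 tz -0.261
0.63 ty 0.168 tz -0.249
0.70 ty 0.186 tz -0.236
0.78 ty 0.203 tz -0.222
0.85 ty 0.219 tz -0.206
0.93 ty 0.234 tz -0.189
1.00 ty 0.247 tz -0.171
1.08 ty 0.259 tz -0.152
1.15 ty 0.270 tz -0.132
1.23 ty 0.279 tz -0.111
1.30 ty 0.287 tz -0.090
1.38 ty 0.293 tz -0.068
1.45 ty 0.297 tz -0.046
1.53 ty 0.300 tz -0.024
1.60 ty 0.301 tz -0.001
1.68 ty 0.300 tz 0.021
1.75 ty 0.297 tz 0.044
1.83 ty 0.293 tz 0.066
```

arm_command(motion=[{"tx": 0.586, "ty": 0.18, "tz": 0, "wx": 0, "wy": 0, "wz": 0, "fingers": 30}, {"tx": 0.586, "ty": 0.18, "tz": 0, "wx": 0, "wy": 0, "wz": 0, "fingers": 30}, {"tx": 0.586, "ty": 0.18, "tz": 0, "wx": 0, "wy": 0, "wz": 0, "fingers": 30}, {"tx": 0.586, "ty": 0.18, "tz": 0, "wx": 0, "wy": 0, "wz": 0, "fingers": 30}, {"tx": 0.586, "ty": 0.18, "tz": 0, "wx": 0, "wy": 0, "wz": 0, "fingers": 30}, {"tx": 0, "ty": 0, "tz": 0, "wx": 0, "wy": 0, "wz": 0, "fingers": 30}, {"tx": 0, "ty": 0, "tz": 0, "wx": 0, "wy": 0, "wz": 0, "fingers": 30}])

```text
t: 7.45
tcp_pos: [491.9, 28.5, 242.7]
orientation: [[0.064, 0.998, -0.003], [0.998, -0.064, -0.0], [-0.001, -0.003, -1.0]]
force: [0.1, -0.1, -1.0]
gripper_width: 30.0
gripper_force: 0.0
```

Run:
```python
from h import *
plan([492,28.5,185],yawR(EY),5)
p=viewer.read_camera("scene")
for n in ("flap_bar",): print(viewer.pinpoint(p,n)[:2])
save(p,"b.png"); cv2.imwrite("pics/b.png",cv2.resize(cv2.imread("pics/b.png")[90:220,180:320],None,fx=5,fy=4.5))
```

```text
rows 5 t [0.0, 0.001, 0.289] w [-0.006, 0.001, 0.005]
[{'at': [494.0, 27.2, 195.8], 'confidence': 0.7}, {'at': [450.4, -86.7, 51.4], 'confidence': 0.28}]
```

arm_command(motion=[{"tx": 0, "ty": 0, "tz": 0.35, "wx": 0, "wy": 0, "wz": 0, "fingers": 30}, {"tx": 0, "ty": 0, "tz": 0.35, "wx": 0, "wy": 0, "wz": 0, "fingers": 30}, {"tx": 0, "ty": 0, "tz": 0.35, "wx": 0, "wy": 0, "wz": 0, "fingers": 30}, {"tx": 0, "ty": 0, "tz": 0.35, "wx": 0, "wy": 0, "wz": 0, "fingers": 30}, {"tx": 0, "ty": 0, "tz": 0, "wx": 0, "wy": 0, "wz": 0, "fingers": 30}, {"tx": 0, "ty": 0, "tz": 0, "wx": 0, "wy": 0, "wz": 0, "fingers": 5}, {"tx": 0, "ty": 0, "tz": 0, "wx": 0, "wy": 0, "wz": 0, "fingers": 5}, {"tx": 0, "ty": 0, "tz": 0, "wx": 0, "wy": 0, "wz": 0, "fingers": 5}, {"tx": 0, "ty": 0, "tz": 0, "wx": 0, "wy": 0, "wz": 0, "fingers": 5}], grip_force=25)

```text
t: 8.45
tcp_pos: [496.4, 27.8, 189.3]
orientation: [[0.066, 0.998, 0.009], [0.998, -0.066, -0.001], [-0.0, 0.009, -1.0]]
force: [8.7, -0.4, -4.0]
gripper_width: 9.0
gripper_force: 25.4
```

arm_command(motion=[{"tx": 0, "ty": 0.2, "tz": -0.27, "wx": 0, "wy": 0, "wz": 0, "fingers": 5}, {"tx": 0, "ty": 0.15, "tz": -0.26, "wx": 0, "wy": 0, "wz": 0, "fingers": 5}, {"tx": 0, "ty": 0.17, "tz": -0.25, "wx": 0, "wy": 0, "wz": 0, "fingers": 5}, {"tx": 0, "ty": 0.19, "tz": -0.24, "wx": 0, "wy": 0, "wz": 0, "fingers": 5}, {"tx": 0, "ty": 0.2, "tz": -0.22, "wx": 0, "wy": 0, "wz": 0, "fingers": 5}, {"tx": 0, "ty": 0.22, "tz": -0.21, "wx": 0, "wy": 0, "wz": 0, "fingers": 5}, {"tx": 0, "ty": 0.23, "tz": -0.19, "wx": 0, "wy": 0, "wz": 0, "fingers": 5}, {"tx": 0, "ty": 0.25, "tz": -0.17, "wx": 0, "wy": 0, "wz": 0, "fingers": 5}, {"tx": 0, "ty": 0.26, "tz": -0.15, "wx": 0, "wy": 0, "wz": 0, "fingers": 5}, {"tx": 0, "ty": 0.27, "tz": -0.13, "wx": 0, "wy": 0, "wz": 0, "fingers": 5}])

```text
t: 9.45
tcp_pos: [578.0, 21.3, 273.1]
orientation: [[0.067, 0.998, -0.0], [0.998, -0.067, -0.003], [-0.003, 0.0, -1.0]]
force: [-0.3, -2.6, -1.3]
gripper_width: 8.5
gripper_force: 24.3
```

arm_command(motion=[{"tx": 0, "ty": 0.28, "tz": -0.11, "wx": 0, "wy": 0, "wz": 0, "fingers": 5}, {"tx": 0, "ty": 0.29, "tz": -0.09, "wx": 0, "wy": 0, "wz": 0, "fingers": 5}, {"tx": 0, "ty": 0.29, "tz": -0.07, "wx": 0, "wy": 0, "wz": 0, "fingers": 5}, {"tx": 0, "ty": 0.3, "tz": -0.045, "wx": 0, "wy": 0, "wz": 0, "fingers": 5}, {"tx": 0, "ty": 0.3, "tz": -0.025, "wx": 0, "wy": 0, "wz": 0, "fingers": 5}, {"tx": 0, "ty": 0.3, "tz": 0, "wx": 0, "wy": 0, "wz": 0, "fingers": 5}, {"tx": 0, "ty": 0.3, "tz": 0.02, "wx": 0, "wy": 0, "wz": 0, "fingers": 5}, {"tx": 0, "ty": 0.3, "tz": 0.045, "wx": 0, "wy": 0, "wz": 0, "fingers": 5}, {"tx": 0, "ty": 0.2, "tz": 0.045, "wx": 0, "wy": 0, "wz": 0, "fingers": 5}, {"tx": 0, "ty": 0, "tz": 0, "wx": 0, "wy": 0, "wz": 0, "fingers": 5}])

```text
t: 10.45
tcp_pos: [681.7, 13.1, 282.2]
orientation: [[0.068, 0.998, 0.003], [0.998, -0.068, -0.005], [-0.005, 0.004, -1.0]]
force: [0.3, -5.8, 2.1]
gripper_width: 8.7
gripper_force: 25.1
```

arm_command(motion=[{"tx": 0, "ty": 0, "tz": 0, "wx": 0, "wy": 0, "wz": 0, "fingers": 30}, {"tx": 0, "ty": 0, "tz": 0, "wx": 0, "wy": 0, "wz": 0, "fingers": 30}, {"tx": 0, "ty": 0, "tz": 0, "wx": 0, "wy": 0, "wz": 0, "fingers": 30}, {"tx": 0, "ty": 0, "tz": -0.4, "wx": 0, "wy": 0, "wz": 0, "fingers": 30}, {"tx": 0, "ty": 0, "tz": -0.8, "wx": 0, "wy": 0, "wz": 0, "fingers": 30}, {"tx": 0, "ty": -0.3, "tz": -0.8, "wx": 0, "wy": 0, "wz": 0, "fingers": 30}, {"tx": 0, "ty": -0.9, "tz": 0, "wx": 0, "wy": 0, "wz": 0, "fingers": 30}, {"tx": 0, "ty": -1, "tz": 0, "wx": 0, "wy": 0, "wz": 0, "fingers": 30}, {"tx": 0, "ty": -1, "tz": 0, "wx": 0, "wy": 0, "wz": 0, "fingers": 30}, {"tx": 0, "ty": -1, "tz": 0, "wx": 0, "wy": 0, "wz": 0, "fingers": 30}])

```text
t: 11.45
tcp_pos: [510.9, 27.6, 360.9]
orientation: [[0.065, 0.998, 0.0], [0.998, -0.065, 0.0], [0.0, 0.0, -1.0]]
force: [-1.1, 0.3, 1.5]
gripper_width: 29.9
gripper_force: 0.0
```

arm_command(motion=[{"tx": 0, "ty": -1, "tz": 0, "wx": 0, "wy": 0, "wz": 0, "fingers": 40}, {"tx": 0, "ty": -1, "tz": 0, "wx": 0, "wy": 0, "wz": 0, "fingers": 40}, {"tx": 0, "ty": 0, "tz": 0, "wx": 0, "wy": 0, "wz": 0, "fingers": 40}])

```text
t: 11.75
tcp_pos: [427.8, 33.3, 362.2]
orientation: [[0.064, 0.998, -0.0], [0.998, -0.064, 0.001], [0.001, -0.0, -1.0]]
force: [0.7, 0.1, 0.5]
gripper_width: 39.9
gripper_force: 0.0
```

Run:
```python
from h import *
s=observe();print(s["tcp_pos"],s["force"])
for c in("scene","top"):
    p=viewer.read_camera(c)
    for n in("flap_bar","flap_hinge","filter_tab","filter"):
        print(c,n,[(np.array(d["at"]),round(d["confidence"],2)) for d in viewer.pinpoint(p,n)[:2]])
    o=(90,180) if c=="scene" else (110,160)
    save(p,"o.png"); im=cv2.resize(cv2.imread("pics/o.png")[o[0]:o[0]+120,o[1]:o[1]+100],None,fx=4,fy=4.5)
    if c=="scene":A=im
cv2.imwrite("pics/open.png",np.hstack([A,im]))
H=np.array([642,19.5,130]); print("pred tab", H-63*EX+[0,0,-26])
```

```text
[427.8  33.3 362.2] [0.7 0.1 0.5]
scene flap_bar [(array([691.2,  11.5, 284. ]), 0.72), (array([ 400.7, -271.9,   -0.8]), 0.66)]
scene flap_hinge [(array([ 554.2, -513.5,   -1.2]), 0.69), (array([640.9,  20.2, 129.8]), 0.55)]
scene filter_tab [(array([582.4, -33.8,  -2.1]), 0.66)]
scene filter []
top flap_bar [(array([692.3,  14.4, 279.5]), 0.73)]
top flap_hinge [(array([637.2,  20.2, 129.1]), 0.77), (array([ 517.9, -612.2,   -0.1]), 0.28)]
top filter_tab [(array([574.1,  12.5, 105. ]), 0.73)]
top filter [(array([574.6,  11.9,  15.3]), 0.63), (array([394.1,  -1. ,  -1.3]), 0.3)]
pred tab [579.1  23.7 104. ]
```

View pics/open.png

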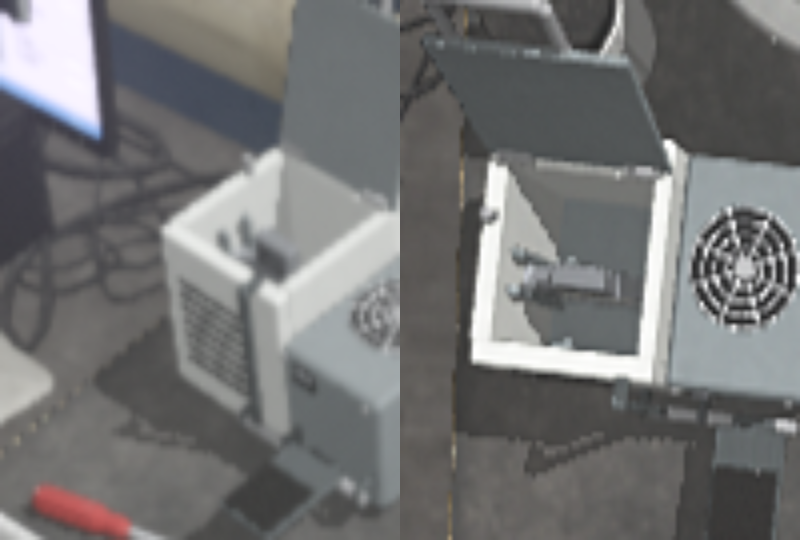

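The flap stands open (bar at x=692, about 1.85 rad) and the tab is visible at about (585,280) in the right half. I'll check the tab pixel against candidate positions.

Run:
```python
from h import *
p=viewer.read_camera("top"); im=cv2.resize(cv2.cvtColor(p["img"],cv2.COLOR_RGB2BGR)[150:200,180:240],None,fx=10,fy=10,interpolation=cv2.INTER_CUBIC)
c=np.array([577,11.5,0])
for z,col in((118,(0,0,255)),):
    q=[c+a*7*EX+b*18*EYv+[0,0,z] for a,b in((-1,-1),(-1,1),(1,1),(1,-1))]
    cv2.polylines(im,[np.array([(proj(p,v)-[180,150]+.5)*10 for v in q]).astype(int)],True,col,1)
cv2.imwrite("pics/tab.png",im)
plan([577,11.5,190],yawR(EY),6)
plan([577,11.5,97],yawR(EY),6,p0=[577,11.5,190],R0=yawR(EY))
```

```text
rows 6 t [-0.046, 0.604, 0.71] w [-0.001, -0.0, 0.002]
rows 6 t [0.0, 0.0, 0.388] w [0.0, 0.0, 0.0]
```

View pics/tab.png

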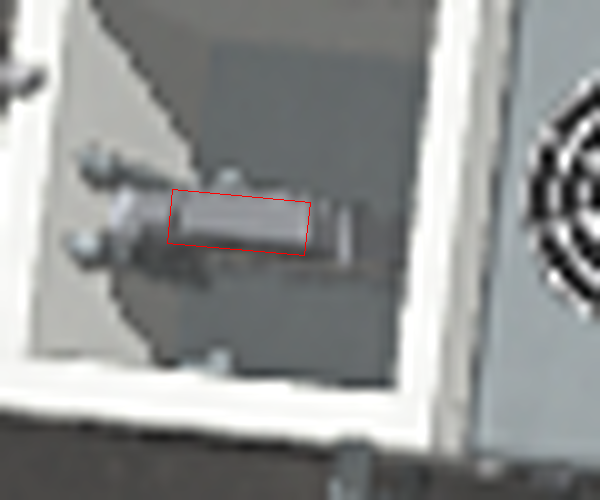

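The red outline sits on the tab's top to within about 1 px (tab middle at (243,215)), so tab x ≈ 578.5.

arm_command(motion=[{"tx": -0.046, "ty": 0.61, "tz": 0.71, "wx": 0, "wy": 0, "wz": 0, "fingers": 40}, {"tx": -0.046, "ty": 0.61, "tz": 0.71, "wx": 0, "wy": 0, "wz": 0, "fingers": 40}, {"tx": -0.046, "ty": 0.61, "tz": 0.71, "wx": 0, "wy": 0, "wz": 0, "fingers": 40}, {"tx": -0.046, "ty": 0.61, "tz": 0.71, "wx": 0, "wy": 0, "wz": 0, "fingers": 40}, {"tx": -0.046, "ty": 0.61, "tz": 0.71, "wx": 0, "wy": 0, "wz": 0, "fingers": 40}, {"tx": -0.046, "ty": 0.61, "tz": 0.71, "wx": 0, "wy": 0, "wz": 0, "fingers": 40}, {"tx": 0, "ty": 0, "tz": 0, "wx": 0, "wy": 0, "wz": 0, "fingers": 40}, {"tx": 0, "ty": 0, "tz": 0, "wx": 0, "wy": 0, "wz": 0, "fingers": 40}])

```text
t: 13.1
tcp_pos: [577.4, 11.6, 188.9]
orientation: [[0.066, 0.998, -0.004], [0.998, -0.066, 0.0], [0.0, -0.004, -1.0]]
force: [-0.2, 0.2, 0.6]
gripper_width: 39.8
gripper_force: 0.0
```

Run:
```python
from h import *
print(observe()["tcp_pos"])
plan([578.5,11.5,97],yawR(EY),6)
```

```text
[577.4  11.6 188.9]
rows 6 t [-0.0, 0.006, 0.383] w [-0.006, -0.0, 0.002]
```

arm_command(motion=[{"tx": 0, "ty": 0.02, "tz": 0.46, "wx": 0, "wy": 0, "wz": 0, "fingers": 40}, {"tx": 0, "ty": 0, "tz": 0.46, "wx": 0, "wy": 0, "wz": 0, "fingers": 40}, {"tx": 0, "ty": 0, "tz": 0.46, "wx": 0, "wy": 0, "wz": 0, "fingers": 40}, {"tx": 0, "ty": 0, "tz": 0.46, "wx": 0, "wy": 0, "wz": 0, "fingers": 40}, {"tx": 0, "ty": 0, "tz": 0.46, "wx": 0, "wy": 0, "wz": 0, "fingers": 40}, {"tx": 0, "ty": 0, "tz": 0, "wx": 0, "wy": 0, "wz": 0, "fingers": 40}, {"tx": 0, "ty": 0, "tz": 0, "wx": 0, "wy": 0, "wz": 0, "fingers": 40}])

```text
t: 13.8
tcp_pos: [579.2, 11.6, 100.3]
orientation: [[0.065, 0.998, 0.002], [0.998, -0.065, -0.0], [-0.0, 0.002, -1.0]]
force: [0.1, -1.1, -0.2]
gripper_width: 39.8
gripper_force: 0.0
```

arm_command(motion=[{"tx": 0, "ty": 0, "tz": 0, "wx": 0, "wy": 0, "wz": 0, "fingers": 8}, {"tx": 0, "ty": 0, "tz": 0, "wx": 0, "wy": 0, "wz": 0, "fingers": 8}, {"tx": 0, "ty": 0, "tz": 0, "wx": 0, "wy": 0, "wz": 0, "fingers": 8}, {"tx": 0, "ty": 0, "tz": 0, "wx": 0, "wy": 0, "wz": 0, "fingers": 8}, {"tx": 0, "ty": 0, "tz": 0, "wx": 0, "wy": 0, "wz": 0, "fingers": 8}], grip_force=40)

```text
t: 14.3
tcp_pos: [579.7, 11.5, 100.8]
orientation: [[0.066, 0.998, 0.003], [0.998, -0.066, -0.0], [-0.0, 0.003, -1.0]]
force: [-2.0, 0.6, 6.0]
gripper_width: 13.3
gripper_force: 39.9
```

arm_command(motion=[{"tx": 0, "ty": 0, "tz": -0.2, "wx": 0, "wy": 0, "wz": 0, "fingers": 8}, {"tx": 0, "ty": 0, "tz": -0.4, "wx": 0, "wy": 0, "wz": 0, "fingers": 8}, {"tx": 0, "ty": 0, "tz": -0.5, "wx": 0, "wy": 0, "wz": 0, "fingers": 8}, {"tx": 0, "ty": 0, "tz": -0.5, "wx": 0, "wy": 0, "wz": 0, "fingers": 8}, {"tx": 0, "ty": 0, "tz": -0.5, "wx": 0, "wy": 0, "wz": 0, "fingers": 8}, {"tx": 0, "ty": 0, "tz": -0.5, "wx": 0, "wy": 0, "wz": 0, "fingers": 8}, {"tx": 0, "ty": 0, "tz": -0.5, "wx": 0, "wy": 0, "wz": 0, "fingers": 8}, {"tx": 0, "ty": 0, "tz": -0.5, "wx": 0, "wy": 0, "wz": 0, "fingers": 8}, {"tx": 0, "ty": 0, "tz": -0.5, "wx": 0, "wy": 0, "wz": 0, "fingers": 8}, {"tx": 0, "ty": 0, "tz": 0, "wx": 0, "wy": 0, "wz": 0, "fingers": 8}])

```text
t: 15.3
tcp_pos: [580.5, 11.4, 266.3]
orientation: [[0.065, 0.998, 0.007], [0.998, -0.065, -0.001], [-0.0, 0.007, -1.0]]
force: [1.1, -0.7, -0.8]
gripper_width: 13.6
gripper_force: 39.1
```

Run:
```python
from h import *
s=observe();print(s["tcp_pos"],s["force"],s["gripper_width"])
for c in("scene","top"):
    p=viewer.read_camera(c)
    for n in("filter_tab","filter","filter_centre"):
        print(c,n,[(np.array(d["at"]),round(d["confidence"],2)) for d in viewer.pinpoint(p,n)[:2]])
    if c=="scene": save(p,"l.png"); cv2.imwrite("pics/l.png",cv2.resize(cv2.imread("pics/l.png")[50:200,200:340],None,fx=4,fy=4))
```

```text
[580.5  11.4 266.3] [ 1.1 -0.7 -0.8] 13.559541685362527
scene filter_tab [(array([580. ,  12.2, 268.8]), 0.7)]
scene filter [(array([579. ,  11.9, 182.4]), 0.94)]
scene filter_centre [(array([581.6,   9.9, 220.5]), 0.94)]
top filter_tab [(array([581.5,  12.4, 264.7]), 0.66)]
top filter [(array([575.3,  11.8, 174.3]), 0.56)]
top filter_centre [(array([577.7,  13.8, 207.7]), 0.88)]
```

View pics/l.png

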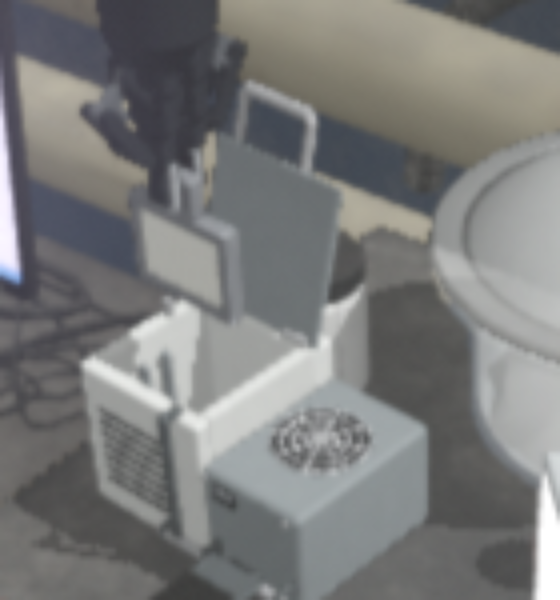

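The cassette hangs upright in the gripper, clear of the extractor (in front of the open flap at about (190,255) in the crop).

Run:
```python
from h import *
A=[520,15.5,266]; B=[460,-272,266]
plan(A,yawR(EY),3); plan(B,yawR(-.82),12,p0=A,R0=yawR(EY))
```

```text
rows 3 t [0.0, -0.487, -0.04] w [-0.008, -0.0, 0.005]
rows 12 t [-0.613, 0.128, 0.0] w [0.0, 0.0, 0.599]
```

arm_command(motion=[{"tx": 0, "ty": -0.5, "tz": 0, "wx": 0, "wy": 0, "wz": 0, "fingers": 8}, {"tx": 0, "ty": -0.5, "tz": 0, "wx": 0, "wy": 0, "wz": 0, "fingers": 8}, {"tx": 0, "ty": -0.5, "tz": 0, "wx": 0, "wy": 0, "wz": 0, "fingers": 8}, {"tx": -0.613, "ty": 0.128, "tz": 0, "wx": 0, "wy": 0, "wz": 0.6, "fingers": 8}, {"tx": -0.613, "ty": 0.128, "tz": 0, "wx": 0, "wy": 0, "wz": 0.6, "fingers": 8}, {"tx": -0.613, "ty": 0.128, "tz": 0, "wx": 0, "wy": 0, "wz": 0.6, "fingers": 8}, {"tx": -0.613, "ty": 0.128, "tz": 0, "wx": 0, "wy": 0, "wz": 0.6, "fingers": 8}, {"tx": -0.613, "ty": 0.128, "tz": 0, "wx": 0, "wy": 0, "wz": 0.6, "fingers": 8}, {"tx": -0.613, "ty": 0.128, "tz": 0, "wx": 0, "wy": 0, "wz": 0.6, "fingers": 8}])

```text
t: 16.6
tcp_pos: [516.2, -134.8, 261.8]
orientation: [[0.43, 0.903, -0.001], [0.903, -0.43, 0.0], [-0.0, -0.001, -1.0]]
force: [-0.2, -0.0, -0.8]
gripper_width: 13.2
gripper_force: 39.4
```

arm_command(motion=[{"tx": -0.613, "ty": 0.128, "tz": 0, "wx": 0, "wy": 0, "wz": 0.6, "fingers": 8}, {"tx": -0.613, "ty": 0.128, "tz": 0, "wx": 0, "wy": 0, "wz": 0.6, "fingers": 8}, {"tx": -0.613, "ty": 0.128, "tz": 0, "wx": 0, "wy": 0, "wz": 0.6, "fingers": 8}, {"tx": -0.613, "ty": 0.128, "tz": 0, "wx": 0, "wy": 0, "wz": 0.6, "fingers": 8}, {"tx": -0.613, "ty": 0.128, "tz": 0, "wx": 0, "wy": 0, "wz": 0.6, "fingers": 8}, {"tx": -0.613, "ty": 0.128, "tz": 0, "wx": 0, "wy": 0, "wz": 0.6, "fingers": 8}, {"tx": 0, "ty": 0, "tz": 0, "wx": 0, "wy": 0, "wz": 0, "fingers": 8}, {"tx": 0, "ty": 0, "tz": 0, "wx": 0, "wy": 0, "wz": 0, "fingers": 8}])

```text
t: 17.4
tcp_pos: [458.9, -272.0, 262.0]
orientation: [[0.731, 0.682, -0.0], [0.682, -0.731, 0.001], [0.0, -0.001, -1.0]]
force: [0.1, -0.2, -1.9]
gripper_width: 12.9
gripper_force: 39.4
```

Run:
```python
from h import *
R=yawR(-.82); s=observe(); print(s["tcp_pos"],s["gripper_width"])
plan([460,-272,165],R,5); plan([487,-301,165],R,3,p0=[460,-272,165],R0=R)
```

```text
[ 458.9 -272.   262. ] 12.914333171272078
rows 5 t [0.004, 0.004, 0.485] w [-0.002, -0.001, -0.0]
rows 3 t [-0.0, 0.33, 0.0] w [0.0, 0.0, 0.0]
```

arm_command(motion=[{"tx": 0, "ty": 0, "tz": 0.4, "wx": 0, "wy": 0, "wz": 0, "fingers": 8}, {"tx": 0, "ty": 0, "tz": 0.5, "wx": 0, "wy": 0, "wz": 0, "fingers": 8}, {"tx": 0, "ty": 0, "tz": 0.5, "wx": 0, "wy": 0, "wz": 0, "fingers": 8}, {"tx": 0, "ty": 0, "tz": 0.5, "wx": 0, "wy": 0, "wz": 0, "fingers": 8}, {"tx": 0, "ty": 0, "tz": 0.5, "wx": 0, "wy": 0, "wz": 0, "fingers": 8}, {"tx": 0, "ty": 0.25, "tz": 0, "wx": 0, "wy": 0, "wz": 0, "fingers": 8}, {"tx": 0, "ty": 0.25, "tz": 0, "wx": 0, "wy": 0, "wz": 0, "fingers": 8}, {"tx": 0, "ty": 0.25, "tz": 0, "wx": 0, "wy": 0, "wz": 0, "fingers": 8}, {"tx": 0, "ty": 0.25, "tz": 0, "wx": 0, "wy": 0, "wz": 0, "fingers": 8}, {"tx": 0, "ty": 0, "tz": 0, "wx": 0, "wy": 0, "wz": 0, "fingers": 8}])

```text
t: 18.4
tcp_pos: [488.1, -302.9, 167.6]
orientation: [[0.731, 0.682, 0.002], [0.682, -0.731, -0.002], [0.0, 0.003, -1.0]]
force: [0.0, 0.5, -0.9]
gripper_width: 13.2
gripper_force: 39.5
```

arm_command(motion=[{"tx": 0, "ty": 0, "tz": 0, "wx": 0, "wy": 0, "wz": 0, "fingers": 8}, {"tx": 0, "ty": 0, "tz": 0, "wx": 0, "wy": 0, "wz": 0, "fingers": 8}, {"tx": 0, "ty": 0, "tz": 0, "wx": 0, "wy": 0, "wz": 0, "fingers": 8}, {"tx": 0, "ty": 0, "tz": 0, "wx": 0, "wy": 0, "wz": 0, "fingers": 8}])

```text
t: 18.8
tcp_pos: [486.3, -300.9, 166.6]
orientation: [[0.731, 0.683, -0.0], [0.683, -0.731, 0.0], [0.0, -0.0, -1.0]]
force: [-0.4, 0.5, -0.8]
gripper_width: 13.2
gripper_force: 39.5
```

Run:
```python
from h import *
for c in("scene","top"):
    p=viewer.read_camera(c)
    for n in("filter_tab","filter","filter_centre","panel_face","flap_bar","petri_dish","screwdriver"):
        print(c,n,[(np.array(d["at"]),round(d["confidence"],2)) for d in viewer.pinpoint(p,n)[:1]])
    if c=="scene": save(p,"f.png"); cv2.imwrite("pics/f.png",cv2.resize(cv2.imread("pics/f.png")[60:260,200:400],None,fx=3,fy=3))
```

```text
scene filter_tab []
scene filter [(array([ 482.5, -302. ,   79.6]), 0.91)]
scene filter_centre [(array([ 487.3, -304.1,  117.6]), 0.89)]
scene panel_face [(array([ 524.8, -338.7,  115.7]), 0.95)]
scene flap_bar [(array([692.6,  11.3, 284.1]), 0.97)]
scene petri_dish [(array([ 399. , -271.2,   -1.3]), 0.96)]
scene screwdriver [(array([391.1,   2.2,   0.8]), 0.46)]
top filter_tab [(array([638.5,  19.6, 132.6]), 0.37)]
top filter []
top filter_centre []
top panel_face [(array([393.2,   1.1,  -1.2]), 0.6)]
top flap_bar [(array([692.2,  13.8, 281.9]), 0.77)]
top petri_dish []
top screwdriver [(array([394.1,   1.4,   0.5]), 0.5)]
```

View pics/f.png

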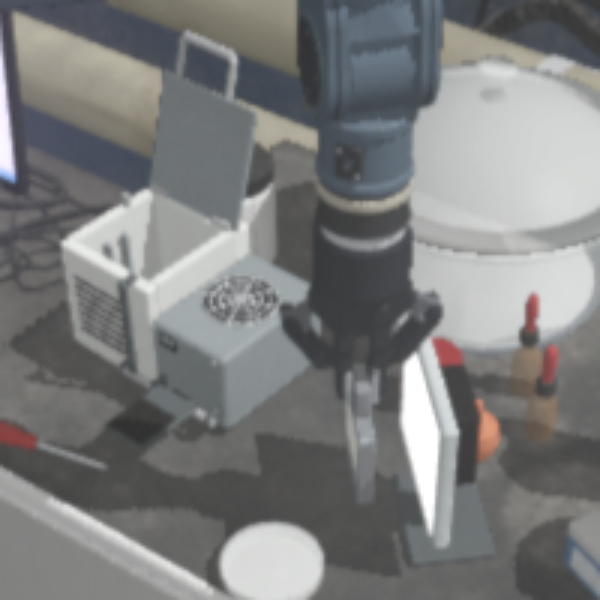

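The picture shows the cassette upright and parallel to the lit face: the cassette is at (362,430), the panel at (425,440), with clear space between. The flap is open and the bystanders have not moved. Everything is within tolerance, so I'm handing in.

```bash
python3 -c "
from station import ticket
print(ticket.job_done())"
```

```text
the job is handed in; nothing more can be done
None
```

I handed the job in at about 19 s with the cassette held still, upright and square, roughly 5 cm in front of the middle of the lit face. The flap is open, and the things I re-measured on the bench (petri dish, screwdriver) had not moved. The hand-in gave no verdict.

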